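# Refit the slide gate of the malt hopper and hold its lid open for filling

### The job

The bench malt hopper is about to be filled, but its washed gate blade still lies on the table. First slide the blade into the slot under the hopper, fully home, so that the malt cannot run through; then lift the hopper's self-closing lid and hold it open at 60 degrees (wide enough for the scoop, yet still hooding the dust). Finish while holding it there: do not let go of the lid. Leave the stack of can ends, the jar and the brush where they are.

Things in the scene. Friction and masses are not known exactly. Their poses are not given: they have to be found in the camera images.
- hopper: fixed bench hopper of bare steel, a round cone (130 mm across at the top, rim 165 mm above the table) on a square slide-gate frame with four legs and a 150 x 150 mm foot plate; a small bowl stands under its outlet. Origin: centre of the foot plate's underside, on the cone's axis, on the table. Its -x is the front (towards the robot, lid tab side), its +y the side where the gate slot opens, z up
- slot_mouth (a point): middle of the slot's mouth, 56 mm to +y of the hopper's axis, 63.5 mm above the table. The slot runs along the hopper's y, 79 mm wide, 7 mm high: floor 60 mm, roof 67 mm above the table; the roof begins here with a rolled edge (top 77 mm)
- slot_landing (a point): middle of the outer end of the slot's floor, 102 mm to +y of the hopper's axis, 60 mm above the table. From here to the mouth the floor plate (104 mm wide) and the side rails (7 mm tall) are open above, so the blade can be laid down on it and then slid in. The rails stand 79 mm apart, flared to about 97 mm over the outer 28 mm
- gate_home (a point): fixed point in the hopper, 68 mm to +y of its axis, 60 mm above the table: the blade's origin is here, its axes along the hopper's, when the blade is fully home
- gate: loose flat steel gate blade, 76 mm (x) by 220 mm (y) by 4 mm, about 0.2 kg, lying on the table at the start. Origin: centre of the plate's underside; y along its length, z up. The end at y = -110 mm goes into the slot first. A small upturned lip (60 mm wide, top 18 mm above the underside) at y = -10 mm comes up against the rolled edge of the slot's roof when the blade is home
- gate_grip (a point): on the upright grip bar near the blade's outer end: 77 mm to +y of the blade's origin, 28 mm above its underside. The bar is 12 mm thick (x), 70 mm long (y from +35 to +105 mm), its top 40 mm above the underside. Held here across its 12 mm, the gripper clears the hopper
- hopper_lid (a joint): opening angle of the lid in rad: 0 closed, grows as the front rises, stop at 1.45. Gravity and a spring close it from any angle (about 2 to 3 N at the knob)
- lid_hinge (a point): middle of the hinge axis at the rear rim, 75 mm to +x of the hopper's axis, 168 mm above the table; the axis runs along the hopper's y
- lid_cover: the round steel lid, 138 mm across, about 11 mm thick, with a lift tab (30 mm wide, 4 mm thick) that reaches 29 mm past its front edge and carries the knob. Origin: on the hinge axis; with the lid closed its axes are the hopper's, and it turns about its y as it opens
- lid_knob (a point): centre of the round black knob, 28 mm diameter, on the lift tab at the front of the lid: in the lid's frame 157 mm to -x of the hinge axis and 30 mm above it (198 mm above the table when closed). The knob may turn between the fingers as the lid swings
- end_stack_2: bystander: short stack of brass-coloured can ends, 66 mm diameter, 16 mm tall, origin under its centre
- sample_jar: bystander: small clear jar with black cap, 62 mm diameter, 92 mm tall, origin under its centre
- tube_brush: bystander: thin tube brush with black handle, 250 mm long (its y), 22 mm thick, lying on the table

How it is judged:
By the outcome, as a careful person would: the job done as asked, in the order asked, and still so for the second after the job is handed in, while the arm keeps its last pose, push and grip.
It also fails if it takes over 53 s, if anything falls off the work surface, if the arm or the gripper's body presses on something with over 40 N, if the wrist force passes 120 N, or if a joint passes its speed limit or range.

### The arm

A 6-joint arm with a two-finger parallel gripper is mounted at the origin on a cart in front of the work surface, level with it; the furniture and walls round the work are solid. World frame = base frame: x ahead of the robot, y to its left, z up, the work surface at z = 0. Lengths are in m, angles in rad, forces in N, time in s.
With the tool pointing down it reaches from about 0.375 to 0.975 m from the base axis. Payload 3.8 kg.
Tool frame: the origin (TCP) lies midway between the tips of the shut fingers; the grasp point (between the pads) lies 19 mm behind it; x points along the fingers, z is the direction in which the jaws open and shut, and the axes are right-handed (so a half turn about x gives the same grasp; the last joint's range is limited). The gripper opens to 85 mm and grips with 20 to 120 N. Pads are 22 mm wide; open, the fingers measure 114 mm over their backs; the gripper's body (76 mm by 85 mm) begins 54 mm behind the grasp point. The pads swing forward as they close: fully open they stand 13 mm farther back than shut.
Start: joints at [1.249, 0.264, 1.604, -0, 1.274, -0.037], TCP at [0.19, 0.648, 0.231] pointing down, gripper open.
Joint ranges: [-2.63, 2.63], [-0.94, 2.18], [0.31, 2.57], [-1.31, 4.45], [0, 2.66], [-2.55, 2.55]. Speed limits (rad/s): [2.57, 2.57, 3.14, 3.14, 3.14, 3.14].

### API

Orientations are given as a rotation vector (axis times angle).
In Python, from workcell import * gives the robot as it stands. The module is installed in compiled form; this text tells all that it offers.
- The arm moves only by the tool carry_out, never from a script. Its arguments are lists of equal length, an entry for each row: "offset": the shift along the tool's x, y, z in cm, a list of three; "delta_rot": the turn, a rotation vector about the tool's x, y, z in degrees, a list of three. A call has exactly 5 rows; each row shifts and turns the commanded pose from where the row before left it, along the tool's axes as they then stand; what a row does not reach is not made up. A row lasts 1/12 s, in which the tool goes at most 41.7 mm and 7.16 degrees, less where a joint would pass 70% of its speed; a pose out of reach is approached as far as the arm can. A call is refused whole if a number of a shift passes 4.17 or a number of a turn 7.16, either way. A call with a gripper value outside its range is refused whole. "fingers" is the opening, from -1 (shut) to 1 (fully open), set as the call begins (left out, the last holds). The fingers move at their own pace and stop on an object; "newtons" is the grip in N (left out, the last holds). Time passes only in rows, so rows that do not move let the fingers close, or fill a call up. It gives the time, the measured TCP pose, the force and the opening at its end, in the units of the state.
- read_state(): the state, without advancing time (a new reading comes with each control period).
- read_camera(name): name is "scene" or "top" or "wrist"; returns (picture, depth): 400x640x3 uint8, red, green, blue; 400x640 float32, m along the optical axis (not along the pixel's ray), 0 where there is no reading.
- get_calibration(name): a dict with "fx", "fy", "cx", "cy" (pixels), "R" (3x3) and "t" (3): a world point X has camera coordinates R X + t; the wrist camera has in their place "mount" (4x4, takes a point from camera to tool coordinates, whose origin is the TCP and whose axes are the tool frame's). Camera axes: x right, y down, z forward; pixel columns grow to the right and rows downward; lengths in m; the calibration is good to about 2 mm. A picture is of the moment at which its call begins: read the wrist's pose just before it. get_calibration takes no time and is no camera call.
- finish_job(): hands the job in, once; it reports no verdict.
The state is a dict: "time": time; "q": joint angles; "joint_vel": joint speeds; "joint_torque": joint torques, N m; "tool_pos": TCP position; "tcp_rot": TCP orientation; "wrist_force": force on the tool from outside, world axes, zero at the start; "torque": the same for the moment, N m; "width": opening from 0.0 (shut) to 1.0 (fully open).
Only numpy, scipy, OpenCV 4.12 (cv2) and the standard library are available. Lean on these libraries where they do the work, as an engineer would, in place of code of your own. Each camera call takes 0.05 s, during which the arm holds its last target. There are 200 camera calls.

## Working session

There is one attempt and no reset: what is moved stays moved. The work goes in short steps, Python scripts to look and compute and a tool call to move; the robot and the scene stay as the last step left them, time stands still between calls to the robot, and variables do not carry over. Pictures are saved under pics/ and viewed, about 8 in all and at most 12, crops included, and the job is handed in when it is done.

Besides the shell and the picture viewer there is one more tool, called in YAML: its name, and indented under it one key for each argument. carry_out: Moves the arm, as the interface text tells. Its arguments: {"type":"object","properties":{"offset":{"type":"array"},"delta_rot":{"type":"array"},"fingers":{"type":"number"},"newtons":{"type":"number"}},"required":["offset","delta_rot"]}

```bash
mkdir -p pics; cat > h.py <<'E'
from workcell import *
import numpy as np, cv2
from scipy.spatial.transform import Rotation as Ro
def snap(n,f):
    p,d=read_camera(n); cv2.imwrite('pics/'+f+'.png',p[:,:,::-1]); np.savez('pics/'+f+'.npz',p=p,d=d); return p,d
def pts(n,d,pose=None):
    c=get_calibration(n); v,u=np.mgrid[0:400,0:640]
    P=np.stack([(u-c['cx'])/c['fx']*d,(v-c['cy'])/c['fy']*d,d],-1)
    if 'mount' in c:
        M=np.array(c['mount']); s=pose
        P=P@M[:3,:3].T+M[:3,3]; return P@Ro.from_rotvec(s['tcp_rot']).as_matrix().T+np.array(s['tool_pos'])
    return (P-np.array(c['t']))@np.array(c['R'])
E
python3 - <<'E'
from h import *
s=read_state(); print(s)
print(Ro.from_rotvec(s['tcp_rot']).as_matrix().round(3))
a,_=snap('scene','s0'); b,_=snap('top','t0')
for n in('scene','top'): print(get_calibration(n))
E
```

```text
{'time': 0.0, 'q': array([ 1.24909578e+00,  2.64798669e-01,  1.60540948e+00, -1.60071051e-05,
        1.27370814e+00, -3.68712801e-02]), 'joint_vel': array([ 0.00045547,  0.00050959,  0.00011465, -0.00026752,  0.00032082,
       -0.00035023]), 'joint_torque': array([ 6.30586019e-04, -5.15109551e+01, -3.67311537e+01, -3.49696520e-04,
        1.27913133e-02,  1.32278282e-05]), 'tool_pos': array([0.18942064, 0.64709237, 0.22991221]), 'tcp_rot': array([-0.99825495,  1.33253386,  0.99603263]), 'wrist_force': array([-0.33774703, -0.2755126 , -0.92987078]), 'torque': array([-0.01009756,  0.05275252,  0.00265953]), 'width': 1.0035740663619725}
[[-0.001 -0.96   0.281]
 [-0.002  0.281  0.96 ]
 [-1.     0.    -0.002]]
{'fx': 382.6427956551534, 'fy': 382.6427956551534, 'cx': 320.1086298185261, 'cy': 202.5659288351109, 'R': array([[ 0.75478559, -0.65590246, -0.00952248],
       [-0.49875042, -0.56439136, -0.65780728],
       [ 0.42608301,  0.50125279, -0.75312609]]), 't': array([-0.44227257,  0.33967223,  0.84806058])}
{'fx': 476.9846626127476, 'fy': 476.9846626127476, 'cx': 327.73047407138756, 'cy': 196.55155303545968, 'R': array([[ 0.03117465, -0.99918972,  0.02545683],
       [-0.99585488, -0.03322778, -0.08466977],
       [ 0.08544704, -0.02271176, -0.99608382]]), 't': array([-0.07732928,  0.5400668 ,  1.27897507])}
```

View pics/t0.png

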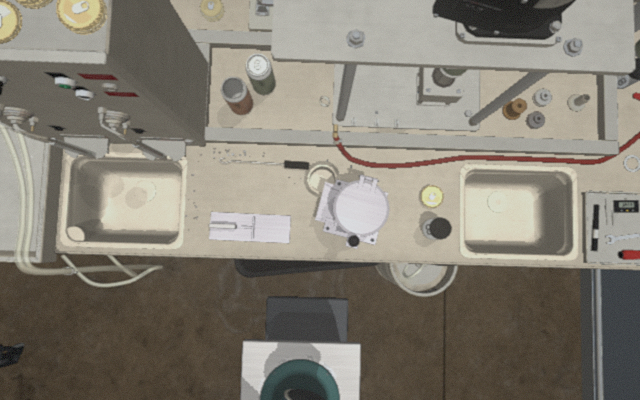

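View pics/s0.png

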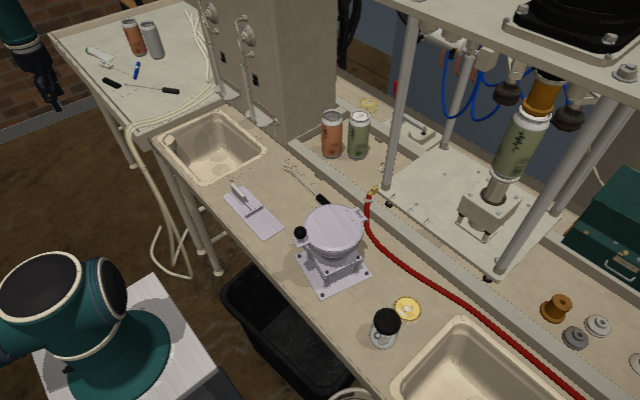

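The top view shows the blade at about (209–291, 212–243) with its bar at the left end and its insertion end to the right. The hopper lid is at (361,208), the knob at (353,241), and the slot landing at (325,203). The brush is at (230–308,163), the can ends at (432,196) and the jar at (437,229). In the scene view the knob is at (300,233). I'll measure these next.

```bash
python3 - <<'E'
from h import *
t=np.load('pics/t0.npz'); P=pts('top',t['d']); p=t['p'].astype(int)
Z=P[...,2]
print('table z',np.median(Z[205:240,300:310]), np.median(Z[248:252,210:290]))
# blade: bright neutral pixels in ROI
roi=np.zeros((400,640),bool); roi[203:252,200:300]=1
g=p[...,0]-p[...,2]
print(p[235,270],p[248,250])
m=roi&(g<12)&(p.sum(-1)>420)
m=cv2.morphologyEx(m.astype(np.uint8),cv2.MORPH_CLOSE,np.ones((5,5)))
cs,_=cv2.findContours(m,0,1); c=max(cs,key=cv2.contourArea); r=cv2.minAreaRect(c); print(r)
C=get_calibration('top'); R=np.array(C['R']); T=np.array(C['t']); o=-R.T@T
def ray(u,v,z):
    d=R.T@np.array([(u-C['cx'])/C['fx'],(v-C['cy'])/C['fy'],1]); return o+d*(z-o[2])/d[2]
b=np.array([ray(u,v,.004) for u,v in cv2.boxPoints(r)]); print(b.round(4)); print('c',b.mean(0),[np.linalg.norm(b[i]-b[i-1]) for i in range(4)])
for i in range(4): e=b[i]-b[i-1]; print(np.degrees(np.arctan2(e[1],e[0])))
q=roi&(Z>.025); print('bar',q.sum(),P[q].mean(0) if q.sum() else 0, P[q][:,1].min(),P[q][:,1].max(),Z[q].max())
# lid
roi=np.zeros((400,640),bool); roi[165:255,310:395]=1
q=roi&(Z>.155)&(Z<.18); print('lid n',q.sum())
cs,_=cv2.findContours(q.astype(np.uint8),0,1); c=max(cs,key=cv2.contourArea); (x,y),rr=cv2.minEnclosingCircle(c); print('lid',x,y,rr, np.median(Z[q]))
k=roi&(p.sum(-1)<150); k[:230]=0
cs,_=cv2.findContours(k.astype(np.uint8),0,1); c=max(cs,key=cv2.contourArea); (x,y),rr=cv2.minEnclosingCircle(c);print('knob',x,y,rr,ray(x,y,.198),Z[int(y)-3:int(y)+4,int(x)-3:int(x)+4].round(3)[3])
f=roi&(Z<.02)&(Z>.002)&(g<12)&(p.sum(-1)>420)
im=cv2.resize(t['p'][155:260,190:400,::-1],None,fx=3.8,fy=3.8,interpolation=cv2.INTER_CUBIC); cv2.imwrite('pics/tz.png',im)
sc=np.load('pics/s0.npz'); im=cv2.resize(sc['p'][190:310,270:400,::-1],None,fx=5,fy=5,interpolation=cv2.INTER_CUBIC); cv2.imwrite('pics/sz.png',im[:600])
E
```

```text
table z -0.0005268675133278989 -0.00017864681893408108
[213 211 216] [184 176 158]
((249.40061950683594, 227.12037658691406), (81.00480651855469, 28.109758377075195), 2.683774948120117)
[[0.4159 0.2626 0.004 ]
 [0.4928 0.2631 0.004 ]
 [0.4896 0.0407 0.004 ]
 [0.4124 0.0414 0.004 ]]
c [0.45267371 0.15196428 0.004     ] [np.float64(0.22124127076515), np.float64(0.0769010597142283), np.float64(0.22235223842619584), np.float64(0.0771652942302585)]
89.09393023857274
0.31501263681530356
-90.8339472040984
179.4859716823474
bar 135 [0.45170359 0.19647553 0.16248125] -0.030273626020341123 0.255218842364013 1.3216622707899188
lid n 2646
lid 358.3363342285156 211.05650329589844 37.09392166137695 0.1731804201598109
knob 353.0 245.0 9.999999747378752e-05 [ 0.41521623 -0.11877194  0.198     ] [0.201 0.203 0.208 0.205 0.205 0.206 0.207]
```

View pics/tz.png

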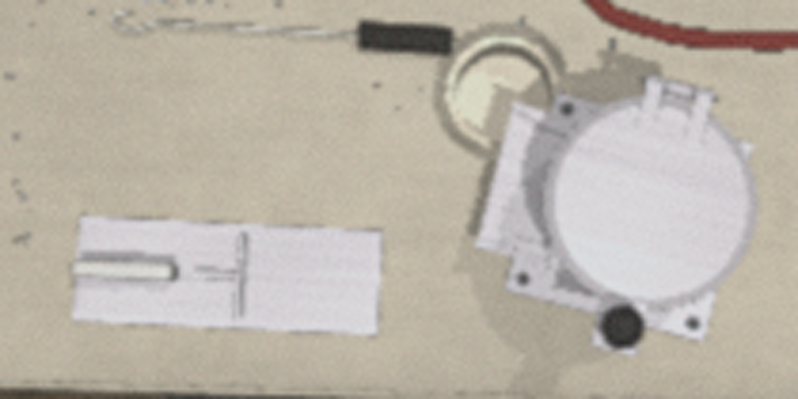

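The zoomed view shows the knob at zoom (622,327), the lid centre near (653,200), and the hinge at (680,90). The foot bolts are at (567,108), (522,278) and (693,322). The landing's outer edge runs from (515,100) to (477,245). The hopper is yawed, and the brush handle is clear behind it.

```bash
cat >> h.py <<'E'
def ray(n,u,v,z):
    C=get_calibration(n); R=np.array(C['R']); o=-R.T@np.array(C['t'])
    d=R.T@np.array([(u-C['cx'])/C['fx'],(v-C['cy'])/C['fy'],1]); return o+d*(z-o[2])/d[2]
E
python3 - <<'E'
from h import *
t=np.load('pics/t0.npz'); P=pts('top',t['d']); Z=P[...,2]
f=lambda x,y,z: ray('top',190+(x+.5)/3.8-.5,155+(y+.5)/3.8-.5,z)
a,b,c=f(567,108,.006),f(522,278,.006),f(693,322,.006)
print('bolts',a,b,c,'centre',(a+c)/2)
for e in((a-b),(b-c)): print(np.degrees(np.arctan2(e[1],e[0])),np.linalg.norm(e))
k=f(622,327,.205); print('knob',k)
roi=np.zeros((400,640),bool); roi[165:255,310:395]=1
q=P[roi&(Z>.165)&(Z<.185)]
# top plane of the lid
print('lid z pct',np.percentile(q[:,2],[5,50,95]))
h=cv2.convexHull((q[:,:2]*1e4).astype(np.float32)); 
e=f(653,200,.175); print('lid c by eye',e); d=e-k; print('yaw knob->lid',np.degrees(np.arctan2(d[1],d[0])),np.linalg.norm(d[:2]))
o1,o2=f(515,100,.067),f(477,245,.067); e=o1-o2; print('landing edge',o1,o2,np.degrees(np.arctan2(e[1],e[0])),np.linalg.norm(e))
r=Z[170:190,308:330]; print('bowl z',np.percentile(r,[5,50,95]))
for y in(172,180,186): print((Z[y,306:334]*1000).astype(int))
print('bar z',(Z[226,200:262]*1000).astype(int))
E
```

```text
bolts [ 0.58245494 -0.08995381  0.006     ] [ 0.45746056 -0.06095324  0.006     ] [ 0.42957038 -0.18588249  0.006     ] centre [ 0.50601266 -0.13791815  0.006     ]
-13.062365988420439 0.12831456938715943
77.41520766389101 0.12800460800159136
knob [ 0.42536119 -0.11869125  0.205     ]
lid z pct [0.16883437 0.17319807 0.17725504]
lid c by eye [ 0.50610495 -0.13863777  0.175     ]
yaw knob->lid -13.876232226082054 0.0831710222749643
landing edge [ 0.57980039 -0.05077821  0.067     ] [ 0.4780153  -0.02769825  0.067     ] -12.775884092759688 0.10436900610890854
bowl z [-0.06329927 -0.05786627  0.06172213]
[  3   0  -1  -5   1 -10 -33 -55 -58 -59 -64 -54 -53 -57 -59 -57 -63 -60
 -60 -59 -56 -59 -54 -59 -53 -39 -14   0]
[  0  -2   2 -17 -60 -58 -56 -56 -58 -58 -60 -62 -60 -61 -56 -56 -58 -62
 -56 -59 -57 -61 -60 -58 -62 -60 -58 -57]
[  0   0   1  -4   0   0 -58 -65 -63 -58 -59 -62 -59 -60 -60 -57 -58 -57
  61  54  58  55  58  58  65  64  68  58]
bar z [ 5 -1  2  1  0 -5  0 -1 -1 40 38 42 42 41 39 38 39 40 41 41 39 38 35 39
 40 36 33 39 41 43 35 41 36 40 34 27  9  6 11 11 10 13 12 10 12 15 16 14
 14 11  7  1 17 13  4  5  4  1  0  1  3  3]
```

Measured: hopper at (0.506, −0.138) with yaw −13.0°. Blade origin at (0.4527, 0.152) with yaw −0.9°. The round feature beside the slot is a hole in the table. I'll move over the grip bar now.

carry_out:
  offset:
    - [0.5,-2.48,-2.18]
    - [0.5,-2.48,-2.18]
    - [0.5,-2.48,-2.18]
    - [0.5,-2.48,-2.18]
    - [0.5,-2.48,-2.18]
  delta_rot:
    - [0,0,0]
    - [0,0,0]
    - [0,0,0]
    - [0,0,0]
    - [0,0,0]
  fingers: 1

```text
time: 0.52
tool_pos: [0.2783, 0.5067, 0.2054]
tcp_rot: [-0.998, 1.331, 0.997]
wrist_force: [0.5, -0.4, 1.1]
width: 1.0
```

carry_out:
  offset:
    - [0.5,-2.48,-2.18]
    - [0.5,-2.48,-2.18]
    - [0.5,-2.48,-2.18]
    - [0.5,-2.48,-2.18]
    - [0.5,-2.48,-2.18]
  delta_rot:
    - [0,0,0]
    - [0,0,0]
    - [0,0,0]
    - [0,0,0]
    - [0,0,0]

```text
time: 0.93
tool_pos: [0.3667, 0.3672, 0.1806]
tcp_rot: [-0.997, 1.331, 0.997]
wrist_force: [0.2, -0.5, -0.2]
width: 0.999
```

carry_out:
  offset:
    - [0.5,-2.48,-2.18]
    - [0.5,-2.48,-2.18]
    - [0.5,-2.48,-2.18]
    - [0.5,-2.48,-2.18]
    - [0.5,-2.48,-2.18]
  delta_rot:
    - [0,0,0]
    - [0,0,0]
    - [0,0,0]
    - [0,0,0]
    - [0,0,0]

```text
time: 1.35
tool_pos: [0.455, 0.2278, 0.1557]
tcp_rot: [-0.997, 1.331, 0.997]
wrist_force: [0.8, 0.2, 0.2]
width: 1.002
```

carry_out:
  offset:
    - [0,0,0]
    - [0,0,0]
    - [0,0,0]
    - [0,0,0]
    - [0,0,0]
  delta_rot:
    - [7.1,0,0]
    - [7.1,0,0]
    - [7.1,0,0]
    - [7.1,0,0]
    - [7.1,0,0]

```text
time: 1.77
tool_pos: [0.4545, 0.229, 0.1558]
tcp_rot: [-0.517, 1.509, 0.516]
wrist_force: [-0.3, -0.6, -0.7]
width: 1.0
```

carry_out:
  offset:
    - [0,0,0]
    - [0,0,0]
    - [0,0,0]
    - [0,0,0]
    - [0,0,0]
  delta_rot:
    - [7.1,0,0]
    - [7.1,0,0]
    - [7.1,0,0]
    - [7.1,0,0]
    - [7.1,0,0]

```text
time: 2.18
tool_pos: [0.4544, 0.2293, 0.1558]
tcp_rot: [-0.032, 1.571, 0.032]
wrist_force: [1.3, -0.3, 0.4]
width: 1.001
```

```bash
python3 - <<'E'
from h import *
s=read_state(); p,d=snap('wrist','w1'); P=pts('wrist',d,s); Z=P[...,2]
print(Ro.from_rotvec(s['tcp_rot']).as_matrix().round(3), get_calibration('wrist'))
q=(Z>.03)&(Z<.05)&(abs(P[...,0]-.454)<.06)&(abs(P[...,1]-.2)<.12)&(d>0)
cs,_=cv2.findContours(q.astype(np.uint8),0,1); c=max(cs,key=cv2.contourArea).reshape(-1,2)
b=np.array([ray_ for ray_ in P[c[:,1],c[:,0]]]); r=cv2.minAreaRect((b[:,:2]*1000).astype(np.float32)); print(q.sum(),r, np.median(Z[q]))
E
```

```text
[[-0.001 -0.041  0.999]
 [-0.     0.999  0.041]
 [-1.    -0.    -0.001]] {'fx': 350.0677166840727, 'fy': 350.0677166840727, 'cx': 318.9765422692847, 'cy': 196.6128083639407, 'mount': array([[ 1.99422456e-04, -2.73129010e-01,  9.61977393e-01,
        -1.42476395e-01],
       [-9.31696106e-04, -9.61977045e-01, -2.73128719e-01,
         6.99563064e-02],
       [ 9.99999546e-01, -8.41802590e-04, -4.46313060e-04,
        -7.42852851e-04],
       [ 0.00000000e+00,  0.00000000e+00,  0.00000000e+00,
         1.00000000e+00]])}
1339 ((456.32904052734375, 223.99948120117188), (69.53570556640625, 12.02200984954834), 88.94248962402344) 0.03950869116350238
```

View pics/w1.png

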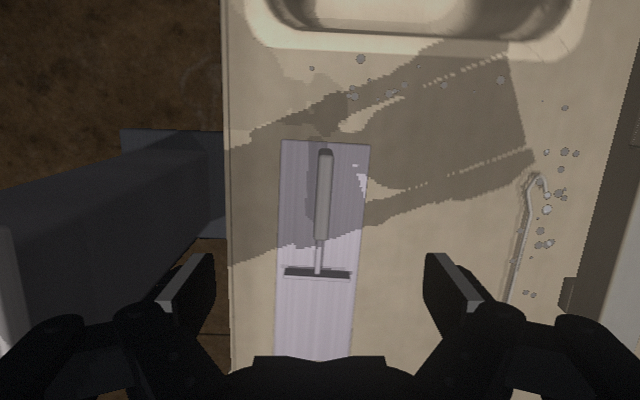

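The wrist view shows the bar upright at pixels (317–332, 148–240), between the open fingers in the jaw direction. Its centre is (0.4563, 0.2240) and the blade yaw is −1.06°. I'll descend and grip.

carry_out:
  offset:
    - [0,0.16,0.2]
    - [3.6,0,0]
    - [3.6,0,0]
    - [3.6,0,0]
    - [3.6,0,0]
  delta_rot:
    - [3.4,0,0]
    - [0,0,0]
    - [0,0,0]
    - [0,0,0]
    - [0,0,0]

```text
time: 2.65
tool_pos: [0.4567, 0.2312, 0.0111]
tcp_rot: [0.008, 1.57, -0.007]
wrist_force: [1.2, 0.4, 0.5]
width: 0.997
```

carry_out:
  offset:
    - [0,0,0]
    - [0,0,0]
    - [0,0,0]
    - [0,0,0]
    - [0,0,0]
  delta_rot:
    - [0,0,0]
    - [0,0,0]
    - [0,0,0]
    - [0,0,0]
    - [0,0,0]
  fingers: -1
  newtons: 90

```text
time: 3.07
tool_pos: [0.4591, 0.2322, 0.0151]
tcp_rot: [0.011, 1.566, -0.008]
wrist_force: [0.6, -0.9, 0.7]
width: 0.302
```

carry_out:
  offset:
    - [0,0,0]
    - [0,0,0]
    - [0,0,0]
    - [0,0,0]
    - [0,0,0]
  delta_rot:
    - [0,0,0]
    - [0,0,0]
    - [0,0,0]
    - [0,0,0]
    - [0,0,0]

```text
time: 3.48
tool_pos: [0.4588, 0.2321, 0.0149]
tcp_rot: [0.011, 1.567, -0.008]
wrist_force: [-0.8, -0.2, 6.7]
width: 0.122
```

carry_out:
  offset:
    - [-0.5,0,0]
    - [-0.5,0,0]
    - [-0.5,0,0]
    - [-0.5,0,0]
    - [-1,0,0]
  delta_rot:
    - [0,0,0]
    - [0,0,0]
    - [0,0,0]
    - [0,0,0]
    - [0,0,0]

```text
time: 3.9
tool_pos: [0.4557, 0.2307, 0.042]
tcp_rot: [0.009, 1.573, -0.011]
wrist_force: [0.0, -0.0, -3.6]
width: 0.12
```

carry_out:
  offset:
    - [-1,0,0]
    - [-1,0,0]
    - [-1,0,0]
    - [-1,0,0]
    - [-1,0,0]
  delta_rot:
    - [0,0,0]
    - [0,0,0]
    - [0,0,0]
    - [0,0,0]
    - [0,0,0]

```text
time: 4.32
tool_pos: [0.4569, 0.2312, 0.0936]
tcp_rot: [0.01, 1.57, -0.01]
wrist_force: [0.4, 0.2, -2.8]
width: 0.119
```

```bash
python3 - <<'E'
from h import *
s=read_state(); print({k:np.round(v,4) for k,v in s.items()})
snap('scene','s2')
s=read_state();p,d=snap('wrist','w2'); im=np.vstack([cv2.imread('pics/s2.png')[100:300,100:420],cv2.imread('pics/w2.png')[::2,::2]]); cv2.imwrite('pics/c2.png',cv2.resize(im,None,fx=1.5,fy=1.5))
E
```

```text
{'time': np.float64(4.3167), 'q': array([0.4198, 0.0871, 2.0831, 0.    , 0.9709, 0.4324]), 'joint_vel': array([ 0.001 , -0.1539, -0.0865, -0.0004,  0.241 ,  0.0004]), 'joint_torque': array([ 6.20000e-03, -3.69828e+01, -3.24027e+01, -9.74000e-02,
       -1.79100e-01,  2.00000e-04]), 'tool_pos': array([0.4569, 0.2312, 0.0936]), 'tcp_rot': array([ 0.0101,  1.5702, -0.0097]), 'wrist_force': array([ 0.3718,  0.1784, -2.7562]), 'torque': array([0.2119, 0.0231, 0.0021]), 'width': np.float64(0.1185)}
```

View pics/c2.png

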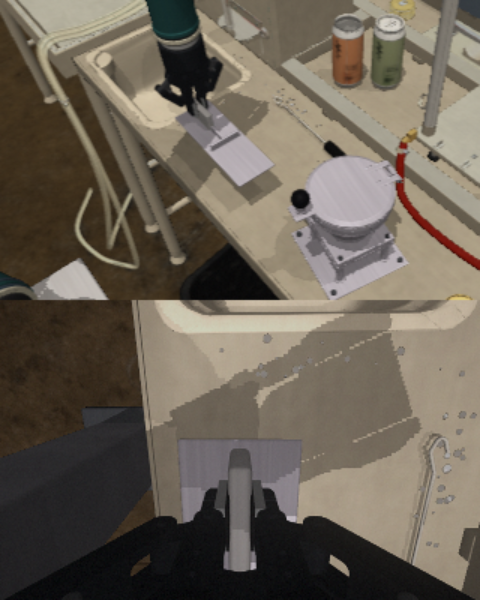

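The blade is lifted and looks level, with the bar held between the pads. Next I'll measure its pose in the hand.

```bash
python3 - <<'E'
from h import *
s=read_state(); p,d=snap('top','t3'); P=pts('top',d); Z=P[...,2]
print(s['tool_pos'])
q=(Z>.055)&(Z<.125)&(P[...,1]<.2)&(P[...,1]>0)&(abs(P[...,0]-.454)<.07)
# nose part: z near plane, excluding arm
X=P[q]; 
A=np.c_[X[:,:2],np.ones(len(X))]
w=np.ones(len(X),bool)
for _ in range(6):
    c=np.linalg.lstsq(A[w],X[w,2],rcond=None)[0]; r=X[:,2]-A@c; w=abs(r)<.006
print(len(X),w.sum(),'slopes deg',np.degrees(c[:2]), 'z at origin y=.154',c@[.456,.154,1],'nose',c@[.456,.045,1])
m=np.zeros((400,640),np.uint8); m[q]=1; cs,_=cv2.findContours(m,0,1); k=max(cs,key=cv2.contourArea)
zc=float(c@[.456,.1,1]); b=np.array([ray('top',*uv,zc)[:2] for uv in k.reshape(-1,2)]).astype(np.float32)
n=b[:,1].min(); print('nose y',n,'sides at y bands')
for y in np.arange(.05,.16,.02):
    g=b[abs(b[:,1]-y)<.011]; print(round(y,2),g[:,0].min().round(4),g[:,0].max().round(4),((g[:,0].min()+g[:,0].max())/2).round(4))
# wrist: bar+rear edge
s=read_state(); p,d=snap('wrist','w3'); 
C=get_calibration('wrist'); M=np.array(C['mount'])
W=pts('wrist',d,s); ins=(d>0)&(d<.35)&(abs(W[...,0]-.457)<.045)&(W[...,1]>.235)&(W[...,1]<.29)&(W[...,2]>.075)&(W[...,2]<.1)
Y=W[ins]; A=np.c_[Y[:,:2],np.ones(len(Y))]; c=np.linalg.lstsq(A,Y[:,2],rcond=None)[0]; print('wrist blade n',len(Y),'slope',np.degrees(c[:2]),'y max',np.percentile(Y[:,1],[95,99,100]),'x',np.percentile(Y[:,0],[0.5,99.5]),np.median(Y[:,2]))
E
```

```text
[0.45846592 0.23193765 0.09487046]
1812 1686 slopes deg [-0.32148112  0.10249697] z at origin y=.154 0.08363416232309705 nose 0.08343917118406637
nose y 0.042062525 sides at y bands
0.05 0.4155 0.4905 0.453
0.07 0.415 0.4904 0.4527
0.09 0.4169 0.4898 0.4533
0.11 0.4162 0.4913 0.4538
0.13 0.4158 0.491 0.4534
0.15 0.4176 0.4903 0.454
wrist blade n 8427 slope [0.00865645 0.60906281] y max [0.26236797 0.26324794 0.26415811] x [0.41949285 0.49424122] 0.08268772919121674
```

carry_out:
  offset:
    - [0,0,0]
    - [0,0,0]
    - [0,0,0]
    - [0,0,0]
    - [0,0,0]
  delta_rot:
    - [3,0,0]
    - [3,0,0]
    - [3,0,0]
    - [3,0,0]
    - [0,0,0]

```text
time: 4.93
tool_pos: [0.4559, 0.2308, 0.0913]
tcp_rot: [0.175, 1.565, -0.176]
wrist_force: [-0.8, 0.5, -2.2]
width: 0.124
```

carry_out:
  offset:
    - [0,-0.7,1.3]
    - [0,-1.7,3.2]
    - [0,-1.9,3.6]
    - [0,-1.7,3.3]
    - [0,-0.8,1.5]
  delta_rot:
    - [0,0,0]
    - [0,0,0]
    - [0,0,0]
    - [0,0,0]
    - [0,0,0]

```text
time: 5.35
tool_pos: [0.5708, 0.1338, 0.0922]
tcp_rot: [0.173, 1.561, -0.175]
wrist_force: [0.5, -0.4, -1.6]
width: 0.123
```

carry_out:
  offset:
    - [0,0,0]
    - [0,0,0]
    - [0,0,0]
    - [0,0,0]
    - [0,0,0]
  delta_rot:
    - [0,0,0]
    - [0,0,0]
    - [0,0,0]
    - [0,0,0]
    - [0,0,0]

```text
time: 5.77
tool_pos: [0.5663, 0.1373, 0.092]
tcp_rot: [0.173, 1.565, -0.173]
wrist_force: [-0.8, 0.1, -2.0]
width: 0.12
```

```bash
cat >> h.py <<'E'
H=np.array([.5093,-.1362,0]); YAW=np.radians(-13.)
def hop(p): # world -> hopper coords, mm
    return Ro.from_rotvec([0,0,-YAW]).apply(np.asarray(p)-H)*1000
def rep():
    s=read_state(); R=Ro.from_rotvec(s['tcp_rot']).as_matrix()
    print('t',round(s['time'],2),'hop mm',hop(s['tool_pos']).round(1),'yaw z',np.degrees(np.arctan2(R[1,2],R[0,2])).round(2),'toolx',R[:,0].round(3),'F',np.round(s['wrist_force'],1),'T',np.round(s['torque'],2),'w',round(float(s['width']),3)); return s
E
python3 - <<'E'
from h import *
rep(); p,d=snap('top','t4'); snap('scene','s4')
im=p[140:260,250:400,::-1]; im2=cv2.imread('pics/s4.png')[150:310,220:420]
cv2.imwrite('pics/c4.png',np.hstack([cv2.resize(im,(480,384),interpolation=2),cv2.resize(im2,(480,384),interpolation=2)])[:, :]); 
cv2.imwrite('pics/c4.png',cv2.resize(cv2.imread('pics/c4.png'),(800,320)))
E
```

```text
t 5.77 hop mm [ -6.  279.3  92. ] yaw z -12.62 toolx [-0.001  0.    -1.   ] F [-0.8  0.1 -2. ] T [ 0.14 -0.05  0.01] w 0.12
```

View pics/c4.png

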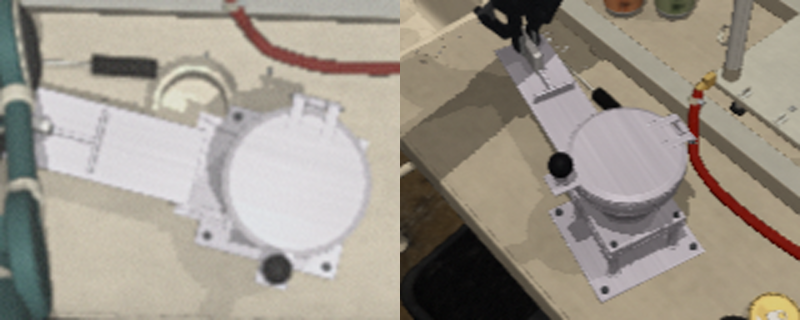

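The blade is hovering with its nose over the landing and appears shifted slightly to the front (−x). I'll check the lateral offset in the top view.

```bash
cat > lat.py <<'E'
from h import *
def lat(f,zt,lo=115,hi=175):
    t=np.load(f'pics/{f}.npz'); p=t['p'].astype(int)
    C=get_calibration('top'); v,u=np.mgrid[0:400,0:640]
    R=np.array(C['R']); o=-R.T@np.array(C['t']); D=np.stack([(u-C['cx'])/C['fx'],(v-C['cy'])/C['fy'],np.ones_like(u)],-1)@R
    X=o+D*((zt-o[2])/D[...,2])[...,None]
    h=Ro.from_rotvec([0,0,-YAW]).apply((X-[.506,-.138,0]).reshape(-1,3)).reshape(X.shape)*1000
    g=(p[...,0]-p[...,2]<12)&(p.sum(-1)>480)&(abs(h[...,0])<60)
    ys=[];a=[];b=[]
    for y in range(lo,hi,6):
        m=g&(abs(h[...,1]-y)<3); x=h[...,0][m]; ys.append(y);a.append(np.percentile(x,1));b.append(np.percentile(x,99))
    a,b=np.array(a),np.array(b); print(np.c_[ys,a,b,(a+b)/2].round(1)); k=np.polyfit(ys,(a+b)/2,1); print('centre at y=100',np.polyval(k,100),'slope deg',np.degrees(k[0]))
E
python3 -c "
from lat import *
lat('t4',.081)"
```

```text
[[115.  -42.7  30.6  -6.1]
 [121.  -41.6  31.8  -4.9]
 [127.  -42.9  30.9  -6. ]
 [133.  -41.7  31.   -5.4]
 [139.  -43.1  32.2  -5.4]
 [145.  -42.5  30.8  -5.9]
 [151.  -42.4  32.   -5.2]
 [157.  -42.7  31.1  -5.8]
 [163.  -43.   31.2  -5.9]
 [169.  -42.1  30.9  -5.6]]
centre at y=100 -5.543751148015003 slope deg -0.09554799282589989
```

carry_out:
  offset:
    - [0,0,0.29]
    - [0,0,0.29]
    - [0,0,0]
    - [0,0,0]
    - [0,0,0]
  delta_rot:
    - [0,0,0]
    - [0,0,0]
    - [0,0,0]
    - [0,0,0]
    - [0,0,0]

```text
time: 6.28
tool_pos: [0.5733, 0.1351, 0.0923]
tcp_rot: [0.174, 1.564, -0.174]
wrist_force: [0.2, -0.4, -2.1]
width: 0.121
```

carry_out:
  offset:
    - [0.3,0,0]
    - [0.3,0,0]
    - [0.2,0,0]
    - [0,0,0]
    - [0,0,0]
  delta_rot:
    - [0,0,0]
    - [0,0,0]
    - [0,0,0]
    - [0,0,0]
    - [0,0,0]

```text
time: 6.7
tool_pos: [0.5729, 0.135, 0.0838]
tcp_rot: [0.174, 1.565, -0.175]
wrist_force: [0.6, 0.5, -3.1]
width: 0.125
```

```bash
python3 -c "
from lat import *
rep(); snap('top','t5'); lat('t5',.072); rep()"
```

```text
t 6.7 hop mm [  0.9 278.6  83.8] yaw z -12.72 toolx [-0.001 -0.    -1.   ] F [ 0.6  0.5 -3.1] T [ 0.11 -0.06 -0.05] w 0.125
[[115.  -35.2  37.8   1.3]
 [121.  -35.4  37.9   1.2]
 [127.  -36.8  37.6   0.4]
 [133.  -36.3  37.7   0.7]
 [139.  -35.1  38.9   1.9]
 [145.  -36.4  38.    0.8]
 [151.  -36.3  38.1   0.9]
 [157.  -36.6  37.8   0.6]
 [163.  -36.   37.9   0.9]
 [169.  -37.4  37.4   0. ]]
centre at y=100 1.4397969867852103 slope deg -0.7579817614747207
t 6.75 hop mm [  1.1 278.7  84. ] yaw z -12.72 toolx [-0. -0. -1.] F [ 0.6 -0.  -2.2] T [ 0.13 -0.07  0.04] w 0.124
```

carry_out:
  offset:
    - [0.2,0,-0.1]
    - [0.2,0,0]
    - [0.2,0,0]
    - [0.15,0,0]
    - [0,0,0]
  delta_rot:
    - [0.3,0,0]
    - [0,0,0]
    - [0,0,0]
    - [0,0,0]
    - [0,0,0]

```text
time: 7.17
tool_pos: [0.5719, 0.1353, 0.0762]
tcp_rot: [0.178, 1.564, -0.179]
wrist_force: [0.2, -0.3, -1.9]
width: 0.122
```

```bash
python3 -c "
from lat import *
rep(); snap('top','t6'); lat('t6',.065)"
```

```text
t 7.17 hop mm [-1.000e-01  2.786e+02  7.620e+01] yaw z -13.01 toolx [-0.001 -0.    -1.   ] F [ 0.2 -0.3 -1.9] T [0.16 0.01 0.04] w 0.122
[[115.  -37.4  37.4   0. ]
 [121.  -37.6  36.1  -0.8]
 [127.  -37.6  35.8  -0.9]
 [133.  -38.5  35.9  -1.3]
 [139.  -37.3  36.4  -0.4]
 [145.  -37.2  36.2  -0.5]
 [151.  -37.4  36.3  -0.6]
 [157.  -37.3  36.   -0.7]
 [163.  -38.2  36.1  -1.1]
 [169.  -37.1  36.7  -0.2]]
centre at y=100 -0.5949630143892818 slope deg -0.056696219454366675
```

carry_out:
  offset:
    - [0,-0.6,0]
    - [0,-0.6,0]
    - [0,-0.6,0]
    - [0,-0.6,0]
    - [0,-0.6,0]
  delta_rot:
    - [0,0,0]
    - [0,0,0]
    - [0,0,0]
    - [0,0,0]
    - [0,0,0]

```text
time: 7.63
tool_pos: [0.5653, 0.1053, 0.0769]
tcp_rot: [0.179, 1.563, -0.179]
wrist_force: [1.1, -0.0, -3.3]
width: 0.123
```

```bash
python3 -c "
from lat import *
rep()"
```

```text
t 7.63 hop mm [  0.3 247.9  76.9] yaw z -13.03 toolx [ 0. -0. -1.] F [ 1.1 -0.  -3.3] T [ 0.1  -0.05  0.01] w 0.123
```

carry_out:
  offset:
    - [0.1,0,0]
    - [0,-0.4,0]
    - [0,-0.4,0]
    - [0,-0.4,0]
    - [0,-0.4,0]
  delta_rot:
    - [0,0,0]
    - [0,0,0]
    - [0,0,0]
    - [0,0,0]
    - [0,0,0]

```text
time: 8.05
tool_pos: [0.5618, 0.0902, 0.0758]
tcp_rot: [0.178, 1.563, -0.178]
wrist_force: [0.6, -0.1, -2.9]
width: 0.12
```

```bash
python3 -c "
from lat import *
rep()"
```

```text
t 8.05 hop mm [2.000e-01 2.324e+02 7.580e+01] yaw z -13.01 toolx [ 0. -0. -1.] F [ 0.6 -0.1 -2.9] T [ 0.12  0.01 -0.02] w 0.12
```

carry_out:
  offset:
    - [0,-0.7,0]
    - [0,-0.7,0]
    - [0,-0.7,0]
    - [0,-0.7,0]
    - [0,-0.7,0]
  delta_rot:
    - [0,0,0]
    - [0,0,0]
    - [0,0,0]
    - [0,0,0]
    - [0,0,0]

```text
time: 8.47
tool_pos: [0.5538, 0.0556, 0.0758]
tcp_rot: [0.178, 1.563, -0.179]
wrist_force: [0.4, -0.1, -2.3]
width: 0.118
```

```bash
python3 -c "
from lat import *
rep()"
```

```text
t 8.47 hop mm [  0.2 196.9  75.8] yaw z -13.03 toolx [-0. -0. -1.] F [ 0.4 -0.1 -2.3] T [ 0.1  -0.04 -0.02] w 0.118
```

carry_out:
  offset:
    - [0,-0.7,0]
    - [0,-0.7,0]
    - [0,-0.7,0]
    - [0,-0.7,0]
    - [0,-0.7,0]
  delta_rot:
    - [0,0,0]
    - [0,0,0]
    - [0,0,0]
    - [0,0,0]
    - [0,0,0]

```text
time: 8.88
tool_pos: [0.5459, 0.0216, 0.0758]
tcp_rot: [0.178, 1.563, -0.178]
wrist_force: [-0.3, 0.2, -2.4]
width: 0.12
```

```bash
python3 -c "
from lat import *
rep()"
```

```text
t 8.88 hop mm [  0.2 162.   75.8] yaw z -13.02 toolx [-0. -0. -1.] F [-0.3  0.2 -2.4] T [ 0.15 -0.05 -0.05] w 0.12
```

carry_out:
  offset:
    - [0,-0.3,0]
    - [0,-0.3,0]
    - [0,-0.3,0]
    - [0,-0.2,0]
    - [0,-0.2,0]
  delta_rot:
    - [0,0,0]
    - [0,0,0]
    - [0,0,0]
    - [0,0,0]
    - [0,0,0]

```text
time: 9.3
tool_pos: [0.5432, 0.0096, 0.0758]
tcp_rot: [0.178, 1.563, -0.178]
wrist_force: [-1.1, -0.8, -2.2]
width: 0.123
```

carry_out:
  offset:
    - [0,-0.1,0]
    - [0,-0.1,0]
    - [0,-0.1,0]
    - [0,-0.1,0]
    - [0,0,0]
  delta_rot:
    - [0,0,0]
    - [0,0,0]
    - [0,0,0]
    - [0,0,0]
    - [0,0,0]

```text
time: 9.72
tool_pos: [0.5424, 0.0062, 0.0759]
tcp_rot: [0.179, 1.563, -0.178]
wrist_force: [0.1, 2.1, -1.1]
width: 0.121
```

```bash
python3 -c "
from lat import *
rep()"
```

```text
t 9.72 hop mm [  0.2 146.3  75.9] yaw z -13.03 toolx [ 0.     0.001 -1.   ] F [ 0.1  2.1 -1.1] T [ 0.58 -0.11  0.01] w 0.121
```

Contact begins at hopper y ≈ 146 mm, which is the expected home position. I'll press a little further to confirm.

carry_out:
  offset:
    - [0,-0.1,0]
    - [0,-0.1,0]
    - [0,-0.1,0]
    - [0,0,0]
    - [0,0,0]
  delta_rot:
    - [0,0,0]
    - [0,0,0]
    - [0,0,0]
    - [0,0,0]
    - [0,0,0]

```text
time: 10.13
tool_pos: [0.5425, 0.006, 0.0764]
tcp_rot: [0.184, 1.562, -0.175]
wrist_force: [0.8, 12.2, -1.0]
width: 0.121
```

```bash
python3 -c "
from lat import *
rep()"
```

```text
t 10.13 hop mm [  0.4 146.   76.4] yaw z -13.09 toolx [ 0.002  0.005 -1.   ] F [ 0.8 12.2 -1. ] T [ 2.24 -0.15  0.01] w 0.121
```

carry_out:
  offset:
    - [0,0.1,0]
    - [0,0.1,0]
    - [0.05,0,0]
    - [0,0,0]
    - [0,0,0]
  delta_rot:
    - [0,0,0]
    - [0,0,0]
    - [0,0,0]
    - [0,0,0]
    - [0,0,0]

```text
time: 10.55
tool_pos: [0.5425, 0.0062, 0.0757]
tcp_rot: [0.18, 1.563, -0.177]
wrist_force: [-0.0, 7.4, -0.6]
width: 0.117
```

carry_out:
  offset:
    - [0,0,0]
    - [0,0,0]
    - [0,0,0]
    - [0,0,0]
    - [0,0,0]
  delta_rot:
    - [0,0,0]
    - [0,0,0]
    - [0,0,0]
    - [0,0,0]
    - [0,0,0]
  fingers: 0.1

```text
time: 10.97
tool_pos: [0.5422, 0.0044, 0.0754]
tcp_rot: [0.178, 1.563, -0.179]
wrist_force: [-0.0, 0.9, 0.1]
width: 0.553
```

carry_out:
  offset:
    - [-0.5,0,0]
    - [-1,0,0]
    - [-1.5,0,0]
    - [-1.5,0,0]
    - [-1.5,0,0]
  delta_rot:
    - [0,0,0]
    - [0,0,0]
    - [0,0,0]
    - [0,0,0]
    - [0,0,0]

```text
time: 11.38
tool_pos: [0.5423, 0.0047, 0.1368]
tcp_rot: [0.178, 1.563, -0.178]
wrist_force: [-0.2, -0.6, 0.3]
width: 0.551
```

```bash
python3 -c "
from lat import *
rep(); snap('top','t7'); lat('t7',.064,85,130)
p,d=snap('scene','s7'); cv2.imwrite('pics/c7.png',cv2.resize(p[130:310,230:420,::-1],None,fx=3,fy=3,interpolation=2))
s=read_state();p,d=snap('wrist','w7'); W=pts('wrist',d,s); h=hop(W.reshape(-1,3)).reshape(W.shape)
q=(h[...,2]>55)&(h[...,2]<72)&(abs(h[...,0])<60)&(d>0)&(h[...,1]>100)&(h[...,1]<220); X=h[q]; print('blade rear y',np.percentile(X[:,1],[98,99.5]),'x',np.percentile(X[:,0],[1,99]),'z',np.median(X[:,2]))
q=(h[...,2]>88)&(h[...,2]<106)&(abs(h[...,0])<30)&(d>0)&(h[...,1]>90)&(h[...,1]<200); X=h[q]; print('bar y',np.percentile(X[:,1],[1,99]) if len(X) else 0)
"
```

```text
t 11.38 hop mm [  0.4 144.7 136.8] yaw z -13.02 toolx [ 0.001 -0.    -1.   ] F [-0.2 -0.6  0.3] T [-0.04 -0.01  0.06] w 0.551Traceback (most recent call last):
  File "<string>", line 3, in <module>
    rep(); snap('top','t7'); lat('t7',.064,85,130)
                             ~~~^^^^^^^^^^^^^^^^^^
  File "lat.py", line 11, in lat
    m=g&(abs(h[...,1]-y)<3); x=h[...,0][m]; ys.append(y);a.append(np.percentile(x,1));b.append(np.percentile(x,99))
                                                                  ~~~~~~~~~~~~~^^^^^
    return _quantile_unchecked(
        a, q, axis, out, overwrite_input, method, keepdims, weights)
    return _ureduce(a,
                    func=_quantile_ureduce_func,
    ...<5 lines>...
                    overwrite_input=overwrite_input,
                    method=method)
    r = func(a, **kwargs)
    result = _quantile(arr,
                       quantiles=q,
    ...<2 lines>...
                       out=out,
                       weights=wgt)
    slices_having_nans = np.isnan(arr[-1, ...])
                                  ~~~^^^^^^^^^
IndexError: index -1 is out of bounds for axis 0 with size 0
```

carry_out:
  offset:
    - [-2,0,0]
    - [-2.7,0,0]
    - [-2.7,0,0]
    - [-2.7,0,0]
    - [-2,0,0]
  delta_rot:
    - [0,0,0]
    - [0,0,0]
    - [0,0,0]
    - [0,0,0]
    - [0,0,0]
  fingers: 1

```text
time: 11.85
tool_pos: [0.5429, 0.0047, 0.2595]
tcp_rot: [0.178, 1.56, -0.178]
wrist_force: [0.9, 0.4, -0.3]
width: 0.999
```

```bash
python3 - <<'E'
from h import *
p,d=snap('scene','s7'); cv2.imwrite('pics/c7.png',cv2.resize(p[130:310,230:420,::-1],None,fx=3,fy=3,interpolation=2))
s=rep();p,d=snap('wrist','w7'); W=pts('wrist',d,s); h=hop(W.reshape(-1,3)).reshape(W.shape)
q=(h[...,2]>55)&(h[...,2]<72)&(abs(h[...,0])<60)&(d>0)&(h[...,1]>100)&(h[...,1]<220); X=h[q]; print('blade rear y',np.percentile(X[:,1],[98,99.5]),'x',np.percentile(X[:,0],[1,99]),'z',np.median(X[:,2]))
q=(h[...,2]>88)&(h[...,2]<106)&(abs(h[...,0])<30)&(d>0)&(h[...,1]>90)&(h[...,1]<200); X=h[q]; print('bar y',np.percentile(X[:,1],[1,99]) if len(X) else 0)
E
```

```text
t 11.9 hop mm [  3.2 145.3 263.8] yaw z -13.02 toolx [ 0.01 -0.   -1.  ] F [1.7 0.5 2.1] T [ 0.01 -0.   -0.06] w 0.998
blade rear y [176.39469216 177.27548327] x [-40.99044287  36.80454052] z 63.83421439830845
bar y [105.07137466 172.75984818]
```

View pics/c7.png

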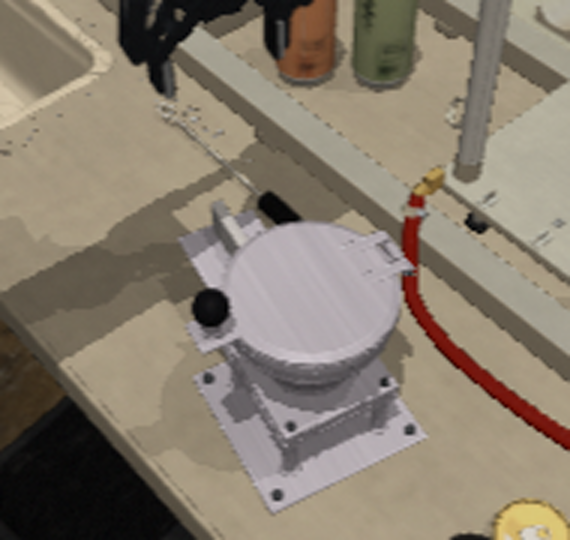

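The blade is home: its rear edge is at y ≈ 177 mm (178 expected) and the bar spans 105–173 mm (103–173 expected). In the crop the knob sits at (210,308), clear of the gripper. Next is the lid, so I'll turn the jaws onto the hinge axis and move over the knob.

carry_out:
  offset:
    - [0,0,0]
    - [0,0,0]
    - [0,0,0]
    - [0,0,0]
    - [0,0,0]
  delta_rot:
    - [-6,0,0]
    - [-6,0,0]
    - [-6,0,0]
    - [-6,0,0]
    - [-6,0,0]

```text
time: 12.37
tool_pos: [0.5413, 0.0048, 0.2549]
tcp_rot: [-0.236, 1.56, 0.237]
wrist_force: [1.2, -0.9, -0.3]
width: 0.999
```

carry_out:
  offset:
    - [0,0,0]
    - [0,0,0]
    - [0,0,0]
    - [0,0,0]
    - [0,0,0]
  delta_rot:
    - [-6,0,0]
    - [-6,0,0]
    - [-6,0,0]
    - [-6,0,0]
    - [-6,0,0]

```text
time: 12.78
tool_pos: [0.5413, 0.0048, 0.2549]
tcp_rot: [-0.644, 1.475, 0.645]
wrist_force: [0.2, 0.3, 0.1]
width: 1.0
```

carry_out:
  offset:
    - [0,0,0]
    - [0,0,0]
    - [0,0,0]
    - [0,0,0]
    - [0,0,0]
  delta_rot:
    - [-6,0,0]
    - [-6,0,0]
    - [-6,0,0]
    - [-6,0,0]
    - [-6,0,0]

```text
time: 13.2
tool_pos: [0.5413, 0.0048, 0.2548]
tcp_rot: [-1.043, 1.308, 1.045]
wrist_force: [0.2, -0.3, -0.1]
width: 1.002
```

carry_out:
  offset:
    - [0,1.6,-2.9]
    - [0,1.7,-2.9]
    - [0,1.7,-2.9]
    - [0,1.7,-2.9]
    - [0,1.6,-2.9]
  delta_rot:
    - [0,0,0]
    - [0,0,0]
    - [0,0,0]
    - [0,0,0]
    - [0,0,0]

```text
time: 13.62
tool_pos: [0.4267, -0.1183, 0.2549]
tcp_rot: [-1.04, 1.309, 1.042]
wrist_force: [0.1, 0.2, 0.5]
width: 1.007
```

carry_out:
  offset:
    - [0,0,0]
    - [0,0,0]
    - [0,0,0]
    - [0,0,0]
    - [0,0,0]
  delta_rot:
    - [0,0,0]
    - [0,0,0]
    - [0,0,0]
    - [0,0,0]
    - [0,0,0]

```text
time: 14.03
tool_pos: [0.4291, -0.117, 0.256]
tcp_rot: [-1.041, 1.308, 1.042]
wrist_force: [0.3, -0.1, -1.2]
width: 0.997
```

```bash
python3 - <<'E'
from h import *
s=rep();p,d=snap('wrist','w8'); W=pts('wrist',d,s); h=hop(W.reshape(-1,3)).reshape(W.shape)
q=(p.astype(int).sum(-1)<130)&(abs(h[...,0]+82)<25)&(abs(h[...,1])<25)&(h[...,2]>180)&(h[...,2]<220); X=h[q]
print(len(X),'knob x,y,z ranges',np.percentile(X,[1,50,99],axis=0).round(1))
q=(h[...,2]>160)&(h[...,2]<182)&(abs(h[...,0]+95)<25)&(abs(h[...,1])<25)&(p.astype(int).sum(-1)>300); X=h[q]; print('tab',len(X),np.percentile(X,[2,50,98],axis=0).round(1))
E
```

```text
t 14.03 hop mm [-82.4   0.7 256. ] yaw z 77.06 toolx [-0.  0. -1.] F [ 0.3 -0.1 -1.2] T [0.02 0.02 0.  ] w 0.997
1612 knob x,y,z ranges [[-97.7 -13.  196.8]
 [-87.7  -0.6 207.5]
 [-73.6  11.8 211.7]]
tab 611 [[-99.4 -15.7 168.9]
 [-95.1  -3.6 170.2]
 [-86.1  13.2 171.8]]
```

View pics/w8.png

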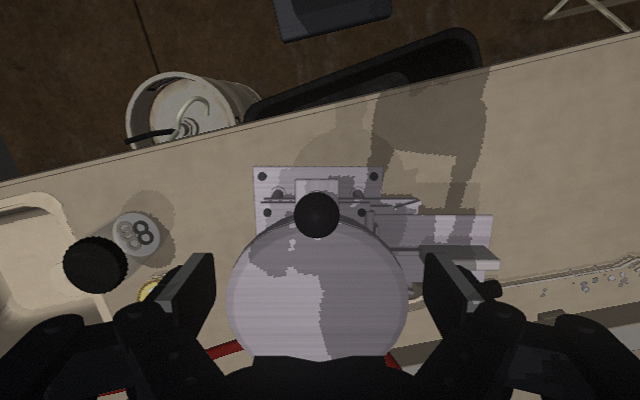

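The wrist view shows the knob centred between the open fingers at (317,214). The tab top is at z ≈ 171 mm, 27 mm below the knob centre, so the fingertips have room. The jar, at (95,265), is well clear. I'll descend and grip.

carry_out:
  offset:
    - [1.6,0.1,-0.1]
    - [2,0,0]
    - [2,0,0]
    - [1.5,0,0]
    - [0.6,0,0]
  delta_rot:
    - [0,0,0]
    - [0,0,0]
    - [0,0,0]
    - [0,0,0]
    - [0,0,0]

```text
time: 14.5
tool_pos: [0.4261, -0.1173, 0.1766]
tcp_rot: [-1.039, 1.31, 1.045]
wrist_force: [-0.4, 1.2, 0.3]
width: 1.003
```

carry_out:
  offset:
    - [0,0,0]
    - [0,0,0]
    - [0,0,0]
    - [0,0,0]
    - [0,0,0]
  delta_rot:
    - [0,0,0]
    - [0,0,0]
    - [0,0,0]
    - [0,0,0]
    - [0,0,0]
  fingers: -1
  newtons: 45

```text
time: 14.92
tool_pos: [0.4282, -0.1185, 0.1805]
tcp_rot: [-1.041, 1.307, 1.039]
wrist_force: [0.3, 3.9, 1.1]
width: 0.301
```

carry_out:
  offset:
    - [0,0,0]
    - [0,0,0]
    - [0,0,0]
    - [0,0,0]
    - [0,0,0]
  delta_rot:
    - [0,0,0]
    - [0,0,0]
    - [0,0,0]
    - [0,0,0]
    - [0,0,0]

```text
time: 15.33
tool_pos: [0.4281, -0.1185, 0.1799]
tcp_rot: [-1.041, 1.307, 1.039]
wrist_force: [2.9, 2.3, 3.1]
width: 0.293
```

```bash
python3 - <<'E'
from h import *
rep()
E
```

```text
t 15.33 hop mm [-83.1  -1.  179.9] yaw z 76.97 toolx [ 0.002 -0.    -1.   ] F [2.9 2.3 3.1] T [ 0.32 -0.39 -0.01] w 0.293
```

```bash
python3 - <<'E'
import numpy as np
t=np.radians(np.arange(0,61,3)); x=-157*np.cos(t)+30*np.sin(t); z=157*np.sin(t)+30*np.cos(t)
# tool x=-z, tool y=-hx, cumulative rounding to 0.01 cm
X=np.round(-(z-z[0])/10,2); Y=np.round(-(x-x[0])/10,2)
r=np.c_[np.diff(X),np.diff(Y),0*np.diff(X)].round(2)
for k in range(4): print(r[5*k:5*k+5].tolist())
E
```

```text
[[-0.82, -0.18, -0.0], [-0.8, -0.22, -0.0], [-0.8, -0.26, -0.0], [-0.78, -0.31, -0.0], [-0.76, -0.34, -0.0]]
[[-0.74, -0.39, -0.0], [-0.73, -0.42, -0.0], [-0.7, -0.46, -0.0], [-0.67, -0.49, -0.0], [-0.65, -0.53, -0.0]]
[[-0.62, -0.57, -0.0], [-0.59, -0.59, -0.0], [-0.55, -0.63, -0.0], [-0.52, -0.65, -0.0], [-0.49, -0.68, -0.0]]
[[-0.45, -0.7, -0.0], [-0.42, -0.73, -0.0], [-0.37, -0.75, -0.0], [-0.34, -0.77, -0.0], [-0.3, -0.78, -0.0]]
```

carry_out:
  offset:
    - [-0.82,-0.18,0]
    - [-0.8,-0.22,0]
    - [-0.8,-0.26,0]
    - [-0.78,-0.31,0]
    - [-0.76,-0.34,0]
  delta_rot:
    - [0,0,0]
    - [0,0,0]
    - [0,0,0]
    - [0,0,0]
    - [0,0,0]

```text
time: 15.75
tool_pos: [0.4395, -0.1211, 0.2184]
tcp_rot: [-1.038, 1.309, 1.042]
wrist_force: [3.4, 1.6, -4.5]
width: 0.299
```

```bash
cat >> h.py <<'E'
def lid(s):
    h=hop(s['tool_pos'])+[1.1,1,18.1]-[75,0,168]  # knob rel. hinge
    print('knob r',np.hypot(h[0],h[2]).round(1),'(159.8) theta',(np.degrees(np.arctan2(30,157)-np.arctan2(h[2],-h[0]))*-1+2*np.degrees(np.arctan2(30,157))-np.degrees(2*np.arctan2(30,157))).round(2))
E
python3 - <<'E'
from h import *
lid(rep())
E
```

```text
t 15.75 hop mm [-71.4  -1.  218.4] yaw z 76.98 toolx [-0.002  0.001 -1.   ] F [ 3.4  1.6 -4.5] T [ 0.39 -0.3   0.03] w 0.299
knob r 160.7 (159.8) theta 14.42
```

carry_out:
  offset:
    - [-0.74,-0.39,0]
    - [-0.73,-0.42,0]
    - [-0.7,-0.46,0]
    - [-0.67,-0.49,0]
    - [-0.65,-0.53,0]
  delta_rot:
    - [0,0,0]
    - [0,0,0]
    - [0,0,0]
    - [0,0,0]
    - [0,0,0]

```text
time: 16.17
tool_pos: [0.4627, -0.1265, 0.2542]
tcp_rot: [-1.04, 1.308, 1.041]
wrist_force: [2.6, 2.4, -7.1]
width: 0.298
```

```bash
sed -i "s/theta',.*/theta',np.degrees(np.arctan2(h[2],-h[0])-np.arctan2(30,157)).round(2))/" h.py; python3 -c "
from h import *
lid(rep())"
```

```text
t 16.17 hop mm [-47.6  -1.  254.2] yaw z 76.99 toolx [-0.001  0.001 -1.   ] F [ 2.6  2.4 -7.1] T [ 0.45 -0.22  0.01] w 0.298
knob r 160.1 (159.8) theta 29.81
```

carry_out:
  offset:
    - [-0.62,-0.57,0]
    - [-0.59,-0.59,0]
    - [-0.55,-0.63,0]
    - [-0.52,-0.65,0]
    - [-0.49,-0.68,0]
  delta_rot:
    - [0,0,0]
    - [0,0,0]
    - [0,0,0]
    - [0,0,0]
    - [0,0,0]

```text
time: 16.58
tool_pos: [0.4935, -0.1336, 0.2817]
tcp_rot: [-1.04, 1.308, 1.041]
wrist_force: [1.7, 3.0, -4.9]
width: 0.301
```

```bash
python3 -c "
from h import *
lid(rep())"
```

```text
t 16.58 hop mm [-16.   -1.  281.7] yaw z 76.99 toolx [-0.  0. -1.] F [ 1.7  3.  -4.9] T [ 0.69 -0.02  0.23] w 0.301
knob r 159.5 (159.8) theta 44.89
```

carry_out:
  offset:
    - [-0.45,-0.7,0]
    - [-0.42,-0.73,0]
    - [-0.37,-0.75,0]
    - [-0.34,-0.77,0]
    - [-0.3,-0.78,0]
  delta_rot:
    - [0,0,0]
    - [0,0,0]
    - [0,0,0]
    - [0,0,0]
    - [0,0,0]

```text
time: 17.0
tool_pos: [0.5297, -0.1419, 0.3002]
tcp_rot: [-1.04, 1.308, 1.041]
wrist_force: [0.3, 4.4, -7.8]
width: 0.293
```

carry_out:
  offset:
    - [0,0,0]
    - [0,0,0]
    - [0,0,0]
    - [0,0,0]
    - [0,0,0]
  delta_rot:
    - [0,0,0]
    - [0,0,0]
    - [0,0,0]
    - [0,0,0]
    - [0,0,0]

```text
time: 17.42
tool_pos: [0.5295, -0.1419, 0.2997]
tcp_rot: [-1.04, 1.308, 1.041]
wrist_force: [1.8, 4.5, -7.7]
width: 0.292
```

```bash
python3 - <<'E'
from h import *
lid(rep()); p,d=snap('scene','s9'); P=pts('scene',d); h=hop(P.reshape(-1,3)).reshape(P.shape)-[75,0,168]
cv2.imwrite('pics/c9.png',cv2.resize(p[110:310,230:430,::-1],None,fx=2.7,fy=2.7,interpolation=2))
def fit(h,d):
    q=(d>0)&(abs(h[...,1])<60)&(h[...,0]<-8)&(h[...,0]>-70)&(h[...,2]>15)&(h[...,2]<125); X=h[q]
    a=np.degrees(np.arctan2(X[:,2],-X[:,0])); hi,e=np.histogram(a,bins=np.arange(20,90,2)); print(dict(zip(e[:-1].tolist(),hi.tolist())))
    # robust line in x-z
    m=np.abs(a-e[hi.argmax()]-1)<6; Y=X[m][:,[0,2]]
    for _ in range(5):
        l=cv2.fitLine(Y.astype(np.float32),cv2.DIST_HUBER,0,.01,.01).ravel(); n=np.array([-l[1],l[0]]); Y=Y[abs((Y-l[2:])@n)<5]
    print('lid line angle',np.degrees(np.arctan2(abs(l[1]),abs(l[0]))),len(Y),'offset mm',abs(l[2:]@n))
fit(h,d)
p,d=snap('top','t9'); P=pts('top',d)+[.0033,.002,0]; fit(hop(P.reshape(-1,3)).reshape(P.shape)-[75,0,168],d)
E
```

```text
t 17.42 hop mm [ 21.   -1.  299.7] yaw z 77.0 toolx [-0.001  0.001 -1.   ] F [ 1.8  4.5 -7.7] T [ 0.74 -0.22  0.07] w 0.292
knob r 158.9 (159.8) theta 59.72
{20: 0, 22: 0, 24: 0, 26: 0, 28: 0, 30: 0, 32: 0, 34: 0, 36: 0, 38: 0, 40: 0, 42: 0, 44: 0, 46: 0, 48: 0, 50: 1, 52: 6, 54: 14, 56: 63, 58: 138, 60: 64, 62: 26, 64: 11, 66: 5, 68: 2, 70: 0, 72: 0, 74: 0, 76: 0, 78: 0, 80: 0, 82: 0, 84: 0, 86: 0}
lid line angle 54.836964 302 offset mm 6.591011
{20: 0, 22: 0, 24: 0, 26: 0, 28: 0, 30: 0, 32: 0, 34: 0, 36: 0, 38: 0, 40: 0, 42: 0, 44: 0, 46: 0, 48: 0, 50: 2, 52: 5, 54: 18, 56: 46, 58: 1, 60: 0, 62: 0, 64: 0, 66: 0, 68: 0, 70: 0, 72: 0, 74: 0, 76: 0, 78: 0, 80: 0, 82: 0, 84: 0, 86: 0}
lid line angle 52.204845 65 offset mm 8.888008
```

View pics/c9.png

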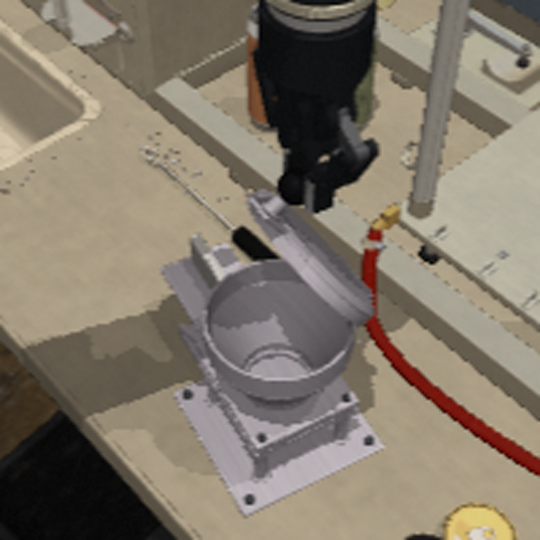

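The view shows the lid raised with the gripper on the knob, and the blade still in the slot with its bar at crop (215,255). Arm kinematics give 59.7°. The line fits (55° and 52°) use sparse edge points that mix rim and faces, so I'll cross-check with a plane fit from the wrist camera.

```bash
python3 - <<'E'
from h import *
def plane(P,d,p,nm):
    h=hop(P.reshape(-1,3)).reshape(P.shape)-[75,0,168]
    q=(d>0)&(abs(h[...,1])<64)&(h[...,0]<-5)&(h[...,0]>-95)&(h[...,2]>12)&(h[...,2]<150)&(p.astype(int).sum(-1)>200); X=h[q]; print(nm,len(X))
    if len(X)<50: return
    rng=np.random.default_rng(0); best=None
    for _ in range(400):
        a=X[rng.choice(len(X),3,False)]; n=np.cross(a[1]-a[0],a[2]-a[0]); l=np.linalg.norm(n)
        if l<200: continue
        n/=l; 
        if abs(n[1])>.15: continue
        w=abs((X-a[0])@n)<2.5
        if best is None or w.sum()>best.sum(): best=w
    Y=X[best]; c=Y.mean(0); n=np.linalg.svd(Y-c)[2][2]; n*=np.sign(n[2])
    print(' inl',len(Y),'normal',n.round(3),'angle',np.degrees(np.arctan2(n[0],n[2])).round(2),'dist',(c@n).round(1),'ext',np.ptp(Y,axis=0).round(0))
s=read_state();p,d=snap('wrist','w10'); plane(pts('wrist',d,s),d,p,'wrist')
for n,f,o in(('scene','s9',0),('top','t9',[.0033,.002,0])):
    t=np.load(f'pics/{f}.npz'); plane(pts(n,t['d'])+o,t['d'],t['p'],n)
lid(rep())
E
```

```text
wrist 11897
 inl 7321 normal [0.808 0.003 0.59 ] angle 53.85 dist 6.4 ext [ 82. 128. 118.]
scene 750
 inl 415 normal [ 0.809 -0.022  0.587] angle 54.04 dist 7.8 ext [ 89. 118. 125.]
top 353
 inl 182 normal [ 0.841 -0.028  0.541] angle 57.25 dist -1.5 ext [ 67. 126. 102.]
t 17.57 hop mm [ 20.9  -1.  299.7] yaw z 77.0 toolx [-0.001  0.001 -1.   ] F [ 1.2  5.2 -7.5] T [ 0.81 -0.19  0.05] w 0.292
knob r 158.9 (159.8) theta 59.71
```

The camera planes (53.9° wrist, 54.0° scene) disagree with the kinematic 59.7°. I'll run the same fit on the closed-lid pictures as a zero reference and look at the grip.

```bash
python3 - <<'E'
from h import *
def pl(P,d,p,nm,o=0):
    h=hop(P.reshape(-1,3)+o).reshape(P.shape)-[75,0,168]
    q=(d>0)&(np.hypot(h[...,0]+75,h[...,1])<58)&(h[...,2]>-10)&(h[...,2]<20); X=h[q]
    A=np.c_[X[:,:2],np.ones(len(X))]; c=np.linalg.lstsq(A,X[:,2],rcond=None)[0]; print(nm,len(X),'closed tilt about y deg',np.degrees(-c[0]).round(2),'about x',np.degrees(c[1]).round(2),'z at hinge',c[2].round(1), 'z at front',(c@[-140,0,1]).round(1))
t=np.load('pics/w8.npz'); pl(pts('wrist',t['d'],dict(tool_pos=[.4291,-.117,.256],tcp_rot=[-1.041,1.308,1.042])),t['d'],t['p'],'w8')
for f,n,o in(('s7','scene',0),('s0','scene',0),('t0','top',[.0033,.002,0])):
    t=np.load(f'pics/{f}.npz'); pl(pts(n,t['d']),t['d'],t['p'],f,np.array(o))
cv2.imwrite('pics/w10c.png',cv2.resize(cv2.imread('pics/w10.png')[120:400,160:480],None,fx=1.8,fy=1.8))
E
```

```text
w8 15472 closed tilt about y deg -0.4 about x -0.07 z at hinge 6.3 z at front 5.3
s7 1620 closed tilt about y deg -0.26 about x -0.02 z at hinge 6.1 z at front 5.5
s0 1626 closed tilt about y deg -0.36 about x -0.03 z at hinge 6.3 z at front 5.4
t0 1801 closed tilt about y deg -0.03 about x -0.0 z at hinge 5.9 z at front 5.8
```

View pics/w10c.png

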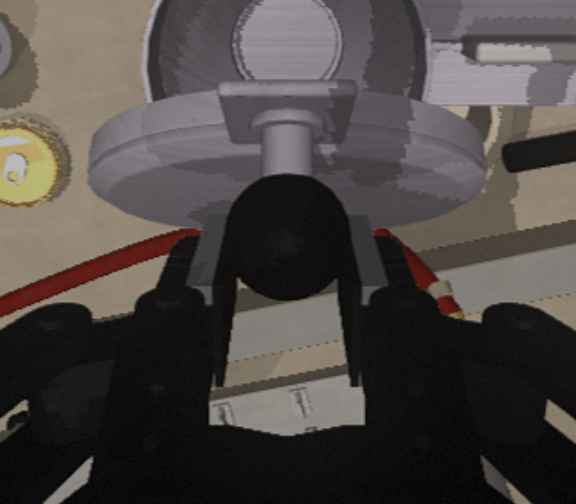

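The closed fits read about −0.3°, so the camera angle is trustworthy and the lid is near 54°. The picture shows the knob at crop (288,237), bulging in front of the pads. I'll fit the knob sphere to see where it sits in the grip.

```bash
python3 - <<'E'
from h import *
from scipy.optimize import least_squares
C=get_calibration('wrist'); M=np.array(C['mount'])
def knob(f,u0,v0,rp,Rt,tp):
    t=np.load(f'pics/{f}.npz'); d=t['d']; p=t['p'].astype(int); v,u=np.mgrid[0:400,0:640]
    q=(np.hypot(u-u0,v-v0)<rp)&(d>0)&(p.sum(-1)<170)
    P=np.stack([(u-C['cx'])/C['fx']*d,(v-C['cy'])/C['fy']*d,d],-1)[q]; P=P@M[:3,:3].T+M[:3,3]
    r=least_squares(lambda c:np.linalg.norm(P-c,axis=1)-.014,P.mean(0)+[.01,-.004,0],loss='soft_l1',f_scale=.001); 
    w=Ro.from_rotvec(Rt).apply(r.x)+tp
    print(f,q.sum(),'tool mm',(r.x*1000).round(1),'hop',hop(w).round(1),'rms',np.sqrt(np.mean(r.fun**2))*1000)
knob('w8',317,214,22,[-1.041,1.308,1.042],np.array([.4291,-.117,.256]))
s=read_state(); knob('w10',320,250,28,s['tcp_rot'],s['tool_pos'])
E
```

```text
w8 1506 tool mm [58.7  1.7 -1.5] hop [-84.2  -0.9 197.3] rms 3.1766994982820655
w10 2443 tool mm [-14.7  11.6   0.3] hop [  9.4  -0.7 314.4] rms 0.5285917990007253
```

The knob centre is about 11 mm off the pad centreline, right at the pad edge, because it crept towards closing while spinning in the fixed-orientation grip. The lid is at about 55°. I'll grip harder and close the remaining angle with the tool turning together with the lid, so there's no spin, then re-measure for drift.

carry_out:
  offset:
    - [0,0,0]
    - [0,0,0]
    - [0,0,0]
    - [0,0,0]
    - [0,0,0]
  delta_rot:
    - [0,0,0]
    - [0,0,0]
    - [0,0,0]
    - [0,0,0]
    - [0,0,0]
  newtons: 80

```text
time: 17.98
tool_pos: [0.5292, -0.1418, 0.2997]
tcp_rot: [-1.039, 1.309, 1.042]
wrist_force: [0.7, 5.1, -7.4]
width: 0.27
```

```bash
cat > kn.py <<'E'
from h import *
from scipy.optimize import least_squares
C=get_calibration('wrist'); M=np.array(C['mount'])
def look(f,u0=320,v0=250,rp=28):
    s=rep(); p,d=snap('wrist',f); p=p.astype(int); v,u=np.mgrid[0:400,0:640]
    Q=np.stack([(u-C['cx'])/C['fx']*d,(v-C['cy'])/C['fy']*d,d],-1)@M[:3,:3].T+M[:3,3]
    P=Q[(np.hypot(u-u0,v-v0)<rp)&(d>0)&(p.sum(-1)<170)]
    c=least_squares(lambda c:np.linalg.norm(P-c,axis=1)-.014,P.mean(0)+[.01,-.004,0],loss='soft_l1',f_scale=.001).x
    T=lambda X: hop(Ro.from_rotvec(s['tcp_rot']).apply(X.reshape(-1,3))+s['tool_pos'])-[75,0,168]
    k=T(c)[0]; print('knob in tool mm',(c*1000).round(1),'theta',np.degrees(np.arctan2(k[2],-k[0])-np.arctan2(30,157)).round(2),'r',np.hypot(k[0],k[2]).round(1))
    X=T(Q); X=X[(d.ravel()>0)&(p.sum(-1).ravel()>200)&(abs(X[:,1])<64)&(X[:,0]<-5)&(X[:,0]>-95)&(X[:,2]>12)&(X[:,2]<150)]
    # plane through lid top ~6 mm above hinge: keep near, refine
    a=np.arctan2(k[2],-k[0])-np.arctan2(30,157)
    for w in(12,6,3,3,3):
        n=np.array([np.sin(a),np.cos(a)]); e=X[:,[0,2]]@n-6; Y=X[abs(e)<w][:,[0,2]]; n=np.linalg.svd(Y-Y.mean(0),full_matrices=False)[2][1]; n*=np.sign(n[1]); a=np.arctan2(n[0],n[1])
    print('lid plane',np.degrees(a).round(2),len(Y))
E
python3 -c "
from kn import *
look('w11')"
```

```text
t 17.98 hop mm [ 20.7  -1.  299.7] yaw z 77.0 toolx [-0.001  0.001 -1.   ] F [ 0.7  5.1 -7.4] T [ 0.76 -0.04  0.14] w 0.27
knob in tool mm [-14.5  11.7   0.3] theta 54.87 r 160.4
lid plane 54.46 6948
```

carry_out:
  offset:
    - [-0.1,-0.25,0]
    - [-0.1,-0.25,0]
    - [-0.1,-0.25,0]
    - [-0.1,-0.25,0]
    - [-0.1,-0.25,0]
  delta_rot:
    - [0,0,1.06]
    - [0,0,1.06]
    - [0,0,1.06]
    - [0,0,1.06]
    - [0,0,1.06]

```text
time: 18.45
tool_pos: [0.5418, -0.1447, 0.3042]
tcp_rot: [-0.986, 1.368, 1.112]
wrist_force: [0.5, 5.5, -7.4]
width: 0.274
```

carry_out:
  offset:
    - [0,0,0]
    - [0,0,0]
    - [0,0,0]
    - [0,0,0]
    - [0,0,0]
  delta_rot:
    - [0,0,0]
    - [0,0,0]
    - [0,0,0]
    - [0,0,0]
    - [0,0,0]

```text
time: 18.87
tool_pos: [0.5417, -0.1447, 0.3042]
tcp_rot: [-0.986, 1.368, 1.111]
wrist_force: [-0.2, 5.5, -7.3]
width: 0.273
```

```bash
python3 -c "
from kn import *
look('w12')"
```

```text
t 18.87 hop mm [ 33.5  -1.  304.2] yaw z 77.0 toolx [-0.092  0.022 -0.996] F [-0.2  5.5 -7.3] T [ 0.78 -0.07  0.02] w 0.273
knob in tool mm [-14.4  11.7   0.3] theta 60.34 r 160.2
lid plane 59.83 6738
```

The knob did not slip this time, still at 11.7 mm in the tool frame. The lid reads 60.3° from the knob and 59.8° from the plane. I'll test the hold for over a second and check the blade and bystanders before handing in.

carry_out:
  offset:
    - [0,0,0]
    - [0,0,0]
    - [0,0,0]
    - [0,0,0]
    - [0,0,0]
  delta_rot:
    - [0,0,0]
    - [0,0,0]
    - [0,0,0]
    - [0,0,0]
    - [0,0,0]

```text
time: 19.33
tool_pos: [0.5417, -0.1447, 0.3042]
tcp_rot: [-0.986, 1.368, 1.111]
wrist_force: [1.0, 4.7, -8.0]
width: 0.272
```

carry_out:
  offset:
    - [0,0,0]
    - [0,0,0]
    - [0,0,0]
    - [0,0,0]
    - [0,0,0]
  delta_rot:
    - [0,0,0]
    - [0,0,0]
    - [0,0,0]
    - [0,0,0]
    - [0,0,0]

```text
time: 19.75
tool_pos: [0.5417, -0.1447, 0.3042]
tcp_rot: [-0.986, 1.368, 1.111]
wrist_force: [0.0, 4.9, -7.3]
width: 0.272
```

carry_out:
  offset:
    - [0,0,0]
    - [0,0,0]
    - [0,0,0]
    - [0,0,0]
    - [0,0,0]
  delta_rot:
    - [0,0,0]
    - [0,0,0]
    - [0,0,0]
    - [0,0,0]
    - [0,0,0]

```text
time: 20.17
tool_pos: [0.5417, -0.1447, 0.3042]
tcp_rot: [-0.986, 1.368, 1.111]
wrist_force: [0.3, 5.0, -7.3]
width: 0.274
```

```bash
python3 - <<'E'
from kn import *
look('w13')
a=np.load('pics/s7.npz'); p,d=snap('scene','s13'); P=pts('scene',d); h=hop(P.reshape(-1,3)).reshape(P.shape)
def rear(d):
    P=pts('scene',d); h=hop(P.reshape(-1,3)).reshape(P.shape)
    q=(d>0)&(abs(h[...,0])<36)&(h[...,2]>55)&(h[...,2]<72)&(h[...,1]>120)&(h[...,1]<200); b=(d>0)&(abs(h[...,0])<12)&(h[...,2]>85)&(h[...,2]<106)&(h[...,1]>80)&(h[...,1]<200)
    return np.percentile(h[q][:,1],99).round(1),np.percentile(h[b][:,1],[2,98]).round(1),int(b.sum())
print('blade rear/bar before, now',rear(a['d']),rear(d))
b=np.load('pics/s0.npz')['p'].astype(int); D=abs(p.astype(int)-b).sum(-1)
for n,(y0,y1,x0,x1) in dict(jar=(305,352,365,402),ends=(295,325,392,424),brush=(168,200,284,318)).items(): print(n,'changed px',(D[y0:y1,x0:x1]>90).mean().round(3))
E
```

```text
t 20.17 hop mm [ 33.5  -1.  304.2] yaw z 77.0 toolx [-0.092  0.022 -0.996] F [ 0.3  5.  -7.3] T [ 0.77 -0.11  0.08] w 0.274
knob in tool mm [-14.4  11.7   0.3] theta 60.33 r 160.2
lid plane 59.77 6793
blade rear/bar before, now (np.float64(175.5), array([116.8, 167.7]), 94) (np.float64(175.8), array([109.9, 166.6]), 108)
jar changed px 0.0
ends changed px 0.0
brush changed px 0.0
```

Everything held still over 1.3 s: the lid at 60°, the blade home and the bystanders unmoved. I'm handing in.

```bash
python3 -c "
from workcell import *
print(finish_job())"
```

```text
the job is handed in; nothing more can be done
None
```

The gate blade is fully home in the slot, and the arm is holding the hopper's lid open at 60° by its knob. I handed the job in at about 20 s.

- **Blade:** I slid it in until it stopped moving under a 12 N push. Its rear edge then measured 177 mm from the hopper axis, against 178 mm expected, and it had not moved in the last check.
- **Lid:** The last checks gave 59.8° from the lid's surface and 60.3° from the knob's position. It did not drift over 1.3 s of holding at 80 N grip.
- **Jar, can ends and brush:** The scene camera showed no change in any of them since the start.

**A check that disagreed:** After the first lift the arm's own position implied 59.7°, but the cameras showed about 54°. The knob had crept about 10 mm towards the edge of the finger pads while turning between them. I raised the grip and made the last 5° with the tool turning along with the lid. The knob did not slip again, but it is still held near the pad edge rather than centred. Two earlier line fits (55° and 52°) used few points, so I dropped them for the plane fit, which read within 0.4° of zero on the closed lid.

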